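# Wedge the washed key back into the cask's wooden tap

## Robot

A 6-joint arm with a two-finger parallel gripper is mounted at the origin on the work surface. World frame = base frame: x ahead of the robot, y to its left, z up, the work surface at z = 0. Lengths are in m, angles in degrees, forces in N, time in s.
With the tool pointing down it reaches from about 0.4 to 0.825 m from the base axis. Payload 7 kg.
Tool frame: the origin (TCP) lies at the very end of the fingers, on their centre line; the grasp point (between the pads) lies hold_point_z behind it (hold_point_z is the distance from the TCP to the grasp point, in m); z points along the fingers, y is the direction in which the jaws open and shut (so a half turn about z gives the same grasp; the last joint's range is limited). The gripper opens to 88 mm and grips with 3 to 60 N. Pads are 19 mm wide; open, the fingers measure 130 mm over their backs; the gripper's body (78 mm by 193 mm) begins 47 mm behind the grasp point.
Start: joints at [85.434, 20.546, 0.682, 0, -70.136, -16.507], TCP at [0.243, 0.63, 0.227] pointing down, gripper open.
Joint ranges: [-176.03, 176.03], [-82.01, 121.73], [-58.28, 71.71], [-173.87, 95.51], [-174.79, -0.11], [-173.66, 173.66]. Speed limits (degrees/s): [136.94, 136.94, 172.46, 180, 180, 180].

## Interface

Orientations are given as [roll, pitch, yaw] about the fixed x, y, z axes, in that order (R = Rz(yaw) Ry(pitch) Rx(roll)).
In Python, from plant import get_obs, snapshot, close_job, hold_point_z gives the robot as it stands. The module is installed in compiled form; this text tells all that it offers.
- The arm moves only by the tool jog_arm, never from a script. Its argument "commands" is a list of rows, each a list of 4 numbers: the shift along the world's x, y, z in mm, then the turn about the world's z in degrees. In form: [[x, y, z, turn], ...]. A call has exactly 10 rows; each row shifts and turns the commanded pose from where the row before left it; what a row does not reach is not made up. A row lasts 1/12 s, in which the tool goes at most 41.7 mm and 7.16 degrees, less where a joint would pass 70% of its speed; a pose out of reach is approached as far as the arm can. A call is refused whole if a number of a shift passes 41.7 or a number of a turn 7.16, either way. A call with a gripper value outside its range is refused whole. "fingers" is the finger opening in mm, from 0 to 87.6, set as the call begins (left out, the last holds). The fingers move at their own pace and stop on an object; the grip force is fixed at half the most. Time passes only in rows, so rows that do not move let the fingers close, or fill a call up. It gives the time, the measured TCP pose, the force and the opening at its end, in the units of the state.
- get_obs(): the state, without advancing time (a new reading comes with each control period).
- snapshot(name): name is "scene" or "top"; returns a dict with "image" (420x560x3 uint8, red, green, blue), "fov_y" (degrees; the focal length in pixels is half the picture's height over the tangent of half this angle, whatever the lens; pixels are square), "cx", "cy" (the principal point, pixels), "dist_coeffs" ([k1, k2, p1, p2, k3] as OpenCV has them; the pictures are not rectified), "rvec" (rotation vector, rad) and "tvec" (3), from world to camera coordinates, as OpenCV has them. Camera axes: x right, y down, z forward; pixel columns grow to the right and rows downward; lengths in m; the calibration is good to about 2 mm. A picture is of the moment at which its call begins. There is no depth.
- close_job(): hands the job in, once; it reports no verdict.
The state is a dict: "clock": time; "joint_pos": joint angles; "qvel": joint speeds; "tau": joint torques, N m; "tool_pos": TCP position; "orientation": TCP orientation; "force": force on the tool from outside, world axes, zero at the start; "moment": the same for the moment, N m; "opening": finger opening in m.
Only numpy, scipy, OpenCV 4.12 (cv2) and the standard library are available. Lean on these libraries where they do the work, as an engineer would, in place of code of your own. Each camera call takes 0.05 s, during which the arm holds its last target.

## Task

Put the washed wooden key back into the tap of the oak cask: set it down in the tap's upright hole with its flat thumb-piece in line with the spout, then press lightly and turn it a quarter turn under the push, working it back and forth a little if need be, until it is wedged with its shoulder less than 4 mm above the tap and the thumb-piece crosswise (tap shut), and let go. A straight push will not seat it: feel the force and keep it under about 15 N, or the tap is levered loose in the cask. Leave the brush, cup, tamper and jar where they stand.

Things in the scene. Friction and masses are not known exactly. Their poses are not given: they have to be found in the camera images.
- cask: Oak cask, 220 mm long, 160 mm across, lying on a cradle on the steel shelf (shelf top 80 mm above the work surface). Origin on the shelf under its middle; x runs along the cask, the tap sticks out of the end towards -x, z is up. Its top is 190 mm above the shelf, its end face 90 mm from the axis of the tap's hole. Cask, shelf and stand are fixed.
- tap (a joint): The wooden tap is only driven into the cask's head; leaning on it levers it loose. Value: its sag (rad) about the head, 90 mm from the hole's axis; 0 at the start. It holds against about 16 N on the key, down, and then gives way; beyond 0.02 rad (2 mm at the hole) it is spoilt.
- tap_mouth (a point): Centre of the mouth of the upright tapered hole in the tap, in the top of its round boss (43 mm across, 46 mm high), 93 mm above the shelf; axes as the cask (x along the tap, z up). The hole goes right through: 21 mm across at the mouth, 16 mm at the foot. Its walls are springy: a seated key meets about 30 N per mm of side shift.
- spout_end (a point): End of the tap's spout, at the tap's mid height: 53 mm from the hole's axis towards the cask's -x and 23 mm below the mouth.
- key_grip (a point): Centre of the flat thumb-piece on top of the wooden key: 42 mm long (key x), 12 mm thick (key y: grip across this), 36 mm high (z, up). The key, about 80 g, stands upright in one of the stand's two holes, shoulder on the stand's top, pointing any way. Thumb-piece parallel to the tap = open (in line), square to it = shut (crosswise); either way round is the same.
- key_shoulder (a point): Centre of the underside of the key's round shoulder (34 mm across, 7 mm thick), 32 mm below key_grip, same axes. Below it the tapered shank reaches 68 mm down, 23 mm across under the shoulder, 15.6 mm at the tip, with the hole's taper; the cones first touch with the shoulder 18 mm above the mouth.
- key_tip (a point): Tip of the key's shank, 68 mm below key_shoulder. Pushed straight down into the tap it sticks: shoulder still 13 mm up at 6 to 8 N and 9 to 11 mm up at 16 N. Turned under a steady push of 12 to 14 N the friction lets go and it creeps on down, to 5 to 7 mm in a quarter turn, further when worked back and forth by 15 degrees; it stays wedged when let go. Turning takes up to 0.4 N m.
- stand: Plywood drying stand, 56 mm (x) by 150 mm (y), 78 mm high, fixed on the shelf; origin under its centre. Two round holes, 26 mm across and 74 mm deep, 45 mm either side of the centre along y: one holds the key, the other the brush.
- brush_mid (a point): Cleaning brush hanging bristles down in the other hole of the stand; round knob handle 22 mm across that rises 48 mm above the stand. Point 20 mm above the stand's top. Leave alone.
- cup_mid (a point): Red ceramic espresso cup, 62 mm across, 58 mm high, small handle, standing on the shelf beside the tap. Point at mid height. Leave alone.
- tamper_mid (a point): Wooden tamper with a steel foot 58 mm across, 89 mm high, standing on the shelf. Point at mid height. Leave alone.
- jar_mid (a point): Frosted glass jar with a metal twist cap, 86 mm across, 124 mm high, standing on the shelf at the cask's far end from the tap. Point at mid height. Leave alone.
Mind the look-alikes: they are no part of the job. Leave any purple or red look-alike of the part that bears key_grip alone.

How it is judged (in metres and radians):
On the way:
1. the key stands in the tap's hole with its thumb-piece in line with the spout (z of key_shoulder in the frame of tap_mouth below 0.02 m and horizontal distance between key_shoulder and tap_mouth below 0.005 m and angle between the x axis of key_grip and the x axis of tap_mouth, either way round below 0.35 rad), for 0.1 s.
At the end, for the whole second after the job is handed in: The key's shoulder stands less than 4.5 mm above the tap's mouth, centred within 3 mm and upright within 3 degrees, its thumb-piece crosswise to the tap within 12 degrees; the tap has sagged less than 0.02 rad; brush, cup, tamper and jar are still standing within 20 mm of where they were (z of key_shoulder in the frame of tap_mouth below 0.0045 m and horizontal distance between key_shoulder and tap_mouth below 0.003 m and angle between the z axis of key_grip and the z axis of tap_mouth, either way round below 0.06 rad and angle between the x axis of key_grip and the y axis of tap_mouth, either way round below 0.21 rad and distance of each of brush_mid, cup_mid, tamper_mid, jar_mid from where it was at the start of the episode below 0.02 m and value of joint tap between -0.02 and 0.02 rad); the robot touches nothing.
It fails at once if the tap is levered loose in the cask: it has turned more than 0.02 rad (value of joint tap above 0.02 rad or value of joint tap below -0.02 rad).
It fails at once if the brush is knocked over or moved more than 20 mm (distance of brush_mid from where it was at the start of the episode above 0.02 m or angle between brush_mid's own z axis and vertical above 0.3 rad).
It fails at once if the cup is knocked over or moved more than 20 mm (distance of cup_mid from where it was at the start of the episode above 0.02 m or angle between cup_mid's own z axis and vertical above 0.3 rad).
It fails at once if the tamper is knocked over or moved more than 20 mm (distance of tamper_mid from where it was at the start of the episode above 0.02 m or angle between tamper_mid's own z axis and vertical above 0.3 rad).
It fails at once if the jar is knocked over or moved more than 20 mm (distance of jar_mid from where it was at the start of the episode above 0.02 m or angle between jar_mid's own z axis and vertical above 0.3 rad).
It also fails if it takes over 72 s, if anything falls off the work surface, if the arm or the gripper's body presses on something with over 40 N, if the wrist force passes 120 N, or if a joint passes its speed limit or range.

## Working session

There is one attempt and no reset: what is moved stays moved. The work goes in short steps, Python scripts to look and compute and a tool call to move; the robot and the scene stay as the last step left them, time stands still between calls to the robot, and variables do not carry over. Pictures are saved under pics/ and viewed, and the job is handed in when it is done.

Besides the shell and the picture viewer there is one more tool, called as a command line: name --pt "numbers of a row" for each row, then --argument value for the rest. jog_arm: Moves the arm, as the interface text tells. Its arguments: {"type":"object","properties":{"commands":{"type":"array","items":{"type":"array","items":{"type":"number"}}},"fingers":{"type":"number"}},"required":["commands"]}

```bash
mkdir -p pics; cat > h.py <<'E'
import numpy as np,cv2,pickle
from plant import get_obs, snapshot, close_job, hold_point_z
def shot(n,f):
    s=snapshot(n); cv2.imwrite(f'pics/{f}.png',s['image'][:,:,::-1]); pickle.dump(s,open(f'pics/{f}.pkl','wb')); return s
def load(f): return pickle.load(open(f'pics/{f}.pkl','rb'))
def K(s):
    f=210/np.tan(np.radians(s['fov_y'])/2); return np.array([[f,0,s['cx']],[0,f,s['cy']],[0,0,1]])
def ray(s,p):
    u=cv2.undistortPoints(np.array([[p]],float),K(s),np.array(s['dist_coeffs'],float))[0,0]
    R=cv2.Rodrigues(np.array(s['rvec'],float))[0]; t=np.array(s['tvec'],float).ravel()
    return -R.T@t, R.T@np.array([u[0],u[1],1.])
def plane(s,p,z):
    c,d=ray(s,p); return c+d*(z-c[2])/d[2]
def tri(rs):
    A=np.zeros((3,3));b=np.zeros(3)
    for c,d in rs:
        d=d/np.linalg.norm(d);M=np.eye(3)-np.outer(d,d);A+=M;b+=M@c
    x=np.linalg.solve(A,b); return x,[np.linalg.norm((np.eye(3)-np.outer(d,d)/(d@d))@(x-c)) for c,d in rs]
def proj(s,P): return cv2.projectPoints(np.array(P,float).reshape(-1,1,3),np.array(s['rvec'],float),np.array(s['tvec'],float),K(s),np.array(s['dist_coeffs'],float))[0].reshape(-1,2)
E
python3 - <<'E'
from h import *
for n in ('scene','top'):
    s=shot(n,n+'0'); c,d=ray(s,(280,210)); print(n,s['fov_y'],c,d,s['dist_coeffs'])
print(get_obs(),hold_point_z)
E
```

```text
scene 44.91906142178512 [ 1.07744946 -0.95006881  0.86471686] [-0.38956561  0.74788385 -0.53751245] [-0.11886343  0.          0.          0.          0.        ]
top 50.84478600158498 [0.36595614 0.03814685 1.41846942] [ 0.16946057 -0.00603193 -0.98553754] [0.04209502 0.         0.         0.         0.        ]
{'clock': 0.1, 'joint_pos': array([ 8.54369999e+01,  2.05888337e+01,  6.38400373e-01, -1.58651654e-02,
       -7.01376028e+01, -1.65092391e+01]), 'qvel': array([ 0.00549356, -0.1215258 ,  0.10710124,  0.05491116,  0.00939491,
        0.02490639]), 'tau': array([-2.00586997e-03, -5.84160411e+01,  2.93750614e+01,  7.01549426e+00,
        1.01327710e-02, -5.57149258e-05]), 'tool_pos': array([0.24254529, 0.62943699, 0.22570059]), 'orientation': array([ 1.79911355e+02, -1.07191329e-02, -2.10776328e+01]), 'force': array([ 0.0470706,  0.1485282, -0.311553 ]), 'moment': array([-0.00502841, -0.00166061,  0.00182887]), 'opening': 0.08753026578214129} 0.0188
```

View pics/scene0.png

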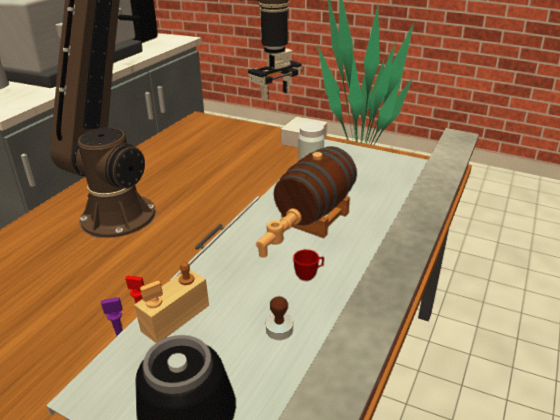

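View pics/top0.png

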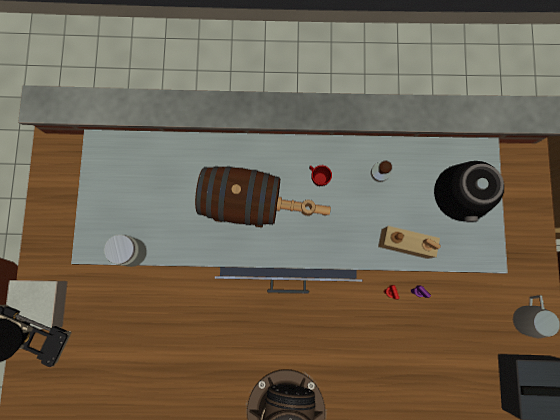

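Candidates for the key, scene/top pixels:
- Wooden thumb-piece in the stand: (151,291)/(431,243). This is my choice.
- Red look-alike: (135,287)/(392,292).
- Purple look-alike: (112,310)/(422,292).
- Brush knob: (186,273)/(397,238).

I'll check the choice in one close crop.

```bash
python3 - <<'E'
from h import *
a=load('scene0')['image'][240:345,90:225];b=load('top0')['image'][180:270,270:450]
A=cv2.resize(a,None,fx=4,fy=4,interpolation=cv2.INTER_CUBIC);B=cv2.resize(b,None,fx=4,fy=4,interpolation=cv2.INTER_CUBIC)
cv2.imwrite('pics/ca.png',A[:,:,::-1]);cv2.imwrite('pics/cb.png',B[:,:,::-1])
c=load('scene0')['image'][195:285,245:345];cv2.imwrite('pics/cc.png',cv2.resize(c,None,fx=5,fy=5,interpolation=cv2.INTER_CUBIC)[:,:,::-1])
E
```

```text
(no output)
```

View pics/ca.png

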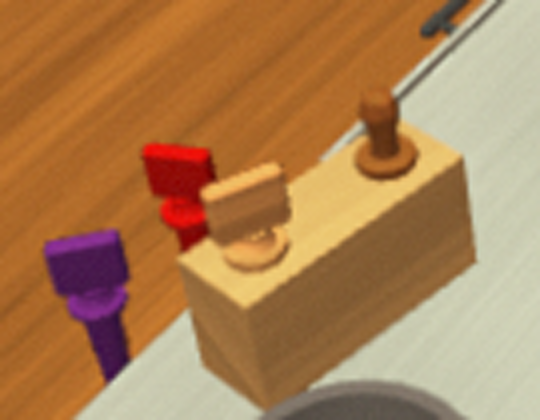

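View pics/cb.png

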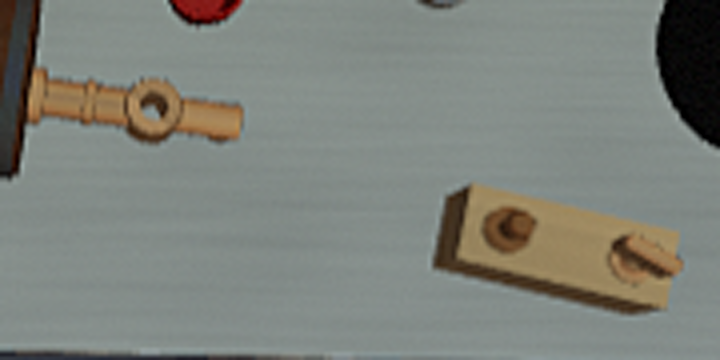

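View pics/cc.png

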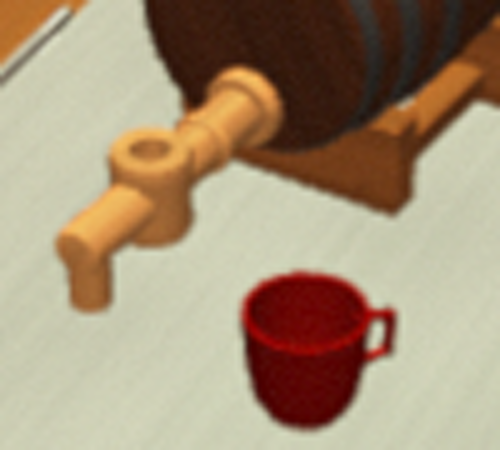

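The crops confirm the wooden key: its flat tan thumb-piece is in the near end of the stand, scene (151,291), top (431,243). The tap hole is at top (308,206) and scene (275,225). Next I measure.

```bash
python3 - <<'E'
from h import *
S=load('scene0');T=load('top0')
def cp(x,y,f,ox,oy): return ((x+.5)/f-.5+ox,(y+.5)/f-.5+oy)
t=lambda x,y:cp(x,y,4,270,180); sa=lambda x,y:cp(x,y,4,90,240); sc=lambda x,y:cp(x,y,5,245,195)
m1=plane(T,t(154,107),.173);m2=plane(S,sc(151,150),.173);print('mouth',m1,m2,tri([ray(T,t(154,107)),ray(S,sc(151,150))]))
print('boss ring L/R',plane(T,t(125,108),.173),plane(T,t(183,106),.173))
print('spout end top',plane(T,t(241,122),.161), 'root',plane(T,t(40,95),.163))
print('stand top corners', [plane(T,t(*p),.158).round(4) for p in ((470,185),(680,232),(664,308),(460,262))])
print('stand scene', [plane(S,sa(*p),.158).round(4) for p in ((463,157),(245,307),(180,260))])
print('shoulder T',plane(T,t(634,258),.165),'S',plane(S,sa(255,246),.165))
print('thumb top T',[plane(T,t(*p),.208).round(4) for p in ((634,234),(683,262),(676,275),(625,245))])
print('thumb top S',[plane(S,sa(*p),.208).round(4) for p in ((202,190),(280,163),(288,178),(207,208))])
E
python3 - <<'E'
import cv2
a=cv2.imread('pics/top0.png')
cv2.imwrite('pics/cd.png',cv2.resize(a[225:262,375:445],None,fx=11,fy=11,interpolation=cv2.INTER_CUBIC))
cv2.imwrite('pics/ce.png',cv2.resize(a[190:222,270:340],None,fx=11,fy=11,interpolation=cv2.INTER_CUBIC))
E
```

```text
mouth [ 0.59236755 -0.04981361  0.173     ] [ 0.59463133 -0.05178343  0.173     ] (array([ 0.59305359, -0.04972068,  0.17119154]), [np.float64(0.0004171218422822522), np.float64(0.000417121842282191)])
boss ring L/R [ 0.59119631 -0.02906074  0.173     ] [ 0.59353858 -0.07056717  0.173     ]
spout end top [ 0.58488684 -0.11353096  0.161     ] root [0.60123465 0.03193074 0.163     ]
stand top corners [array([ 0.543 , -0.2781,  0.158 ]), array([ 0.5125, -0.4263,  0.158 ]), array([ 0.4582, -0.4128,  0.158 ]), array([ 0.4875, -0.2698,  0.158 ])]
stand scene [array([ 0.5455, -0.2817,  0.158 ]), array([ 0.5125, -0.4263,  0.158 ]), array([ 0.4608, -0.4147,  0.158 ])]
shoulder T [ 0.4924368  -0.39068762  0.165     ] S [ 0.49466025 -0.39421448  0.165     ]
thumb top T [array([ 0.5046, -0.3766,  0.208 ]), array([ 0.4861, -0.409 ,  0.208 ]), array([ 0.4771, -0.4039,  0.208 ]), array([ 0.4969, -0.3702,  0.208 ])]
thumb top S [array([ 0.481 , -0.4082,  0.208 ]), array([ 0.5031, -0.3741,  0.208 ]), array([ 0.5139, -0.3815,  0.208 ]), array([ 0.4919, -0.4175,  0.208 ])]
```

View pics/cd.png

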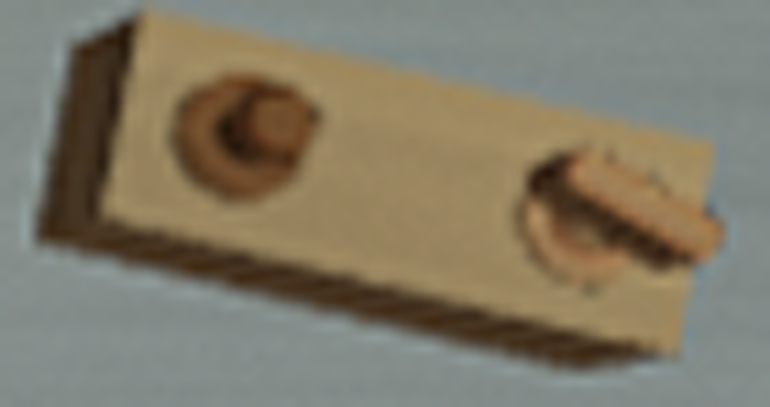

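View pics/ce.png

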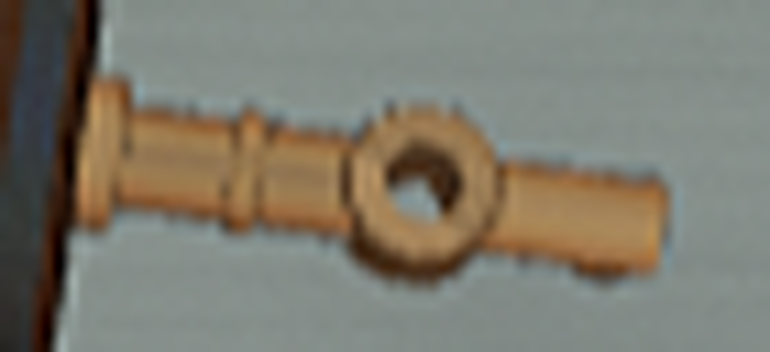

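```bash
python3 - <<'E'
import cv2
a=cv2.imread('pics/top0.png')
cv2.imwrite('pics/cf.png',cv2.resize(a[155:240,185:290],None,fx=6,fy=6,interpolation=cv2.INTER_CUBIC))
a=cv2.imread('pics/scene0.png')
cv2.imwrite('pics/cg.png',cv2.resize(a[140:245,255:365],None,fx=5,fy=5,interpolation=cv2.INTER_CUBIC))
E
```

```text
(no output)
```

View pics/cf.png

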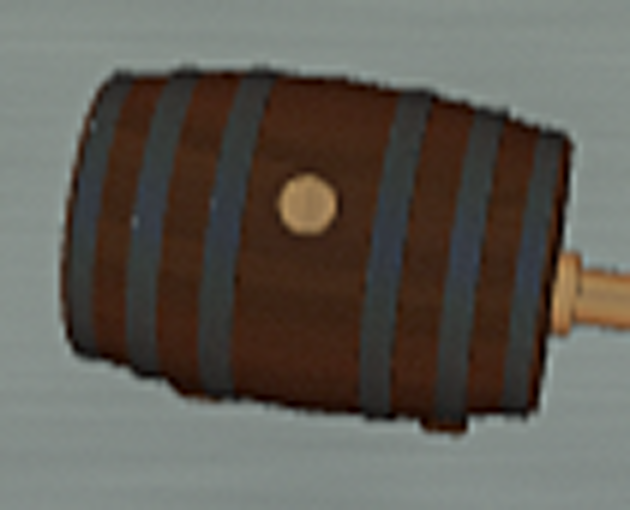

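View pics/cg.png

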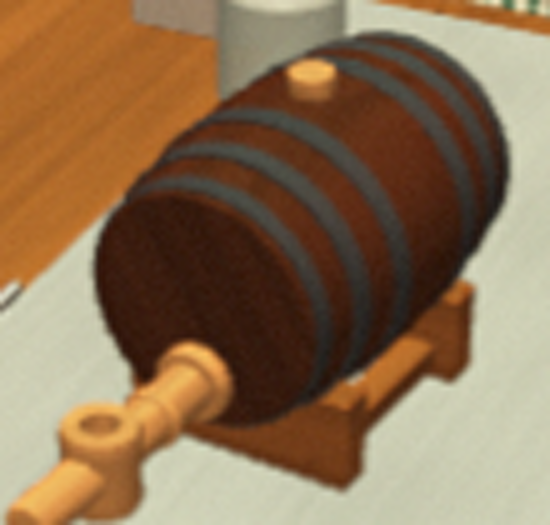

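jog_arm --pt "26 -23 14 -7.1" --pt "26 -23 14 -7.1" --pt "26 -23 14 -7.1" --pt "26 -23 14 -7.1" --pt "26 -23 14 -7.1" --pt "26 -23 14 -7.1" --pt "26 -23 14 -7.1" --pt "26 -23 14 -7.1" --pt "26 -23 14 -7.1" --pt "26 -23 14 -7.1" --fingers 40

```text
clock: 0.93
tool_pos: [0.5036, 0.3983, 0.367]
orientation: [180.0, -0.0, -92.4]
force: [0.8, 0.6, -0.3]
opening: 0.04
```

jog_arm --pt "10 -30 0 -2.9" --pt "10 -30 0 -2.9" --pt "10 -30 0 -2.9" --pt "10 -30 0 -2.9" --pt "10 -30 0 -2.9" --pt "10 -30 0 -2.9" --pt "10 -30 0 -2.9" --pt "10 -30 0 -2.9" --pt "10 -30 0 -2.9" --pt "10 -30 0 -2.9"

```text
clock: 1.77
tool_pos: [0.6028, 0.0983, 0.3663]
orientation: [180.0, -0.0, -121.2]
force: [0.7, 0.4, 0.4]
opening: 0.04
```

jog_arm --pt "-4 -30 0 0" --pt "-4 -30 0 0" --pt "-4 -30 0 0" --pt "-4 -30 0 0" --pt "-4 -30 0 0" --pt "-4 -30 0 0" --pt "-4 -30 0 0" --pt "-4 -30 0 0" --pt "-4 -30 0 0" --pt "-4 -30 0 0"

```text
clock: 2.6
tool_pos: [0.5621, -0.2015, 0.3663]
orientation: [180.0, -0.0, -121.1]
force: [0.5, -0.0, 0.1]
opening: 0.0399
```

jog_arm --pt "-7 -19 -10 0.2" --pt "-7 -19 -10 0" --pt "-7 -19 -12 0" --pt "-7 -19 -14 0" --pt "-7 -19 -14 0" --pt "-7 -19 -14 0" --pt "-7 -19 -14 0" --pt "-7 -19 -14 0" --pt "-7 -19 -14 0" --pt "-7 -19 -10 0"

```text
clock: 3.43
tool_pos: [0.4917, -0.3906, 0.2387]
orientation: [179.9, 0.0, -120.9]
force: [0.6, 1.5, -0.4]
opening: 0.0402
```

```bash
python3 - <<'E'
from h import *
for n in ('scene','top'): shot(n,n+'1')
s=load('scene1')['image'][190:310,80:240]
cv2.imwrite('pics/s1c.png',cv2.resize(s,None,fx=5,fy=5,interpolation=cv2.INTER_CUBIC)[:,:,::-1])
print(get_obs()['tool_pos'],get_obs()['joint_pos'],get_obs()['force'],get_obs()['moment'])
E
```

```text
[ 0.4905204  -0.39153008  0.237655  ] [-2.08176655e+01  1.59136805e+01 -4.48289208e+00 -2.56775625e-02
 -6.98778157e+01 -1.02037532e+01] [-0.12271569  0.23767348 -0.47928024] [ 0.0903335  -0.07756757  0.01713078]
```

View pics/s1c.png

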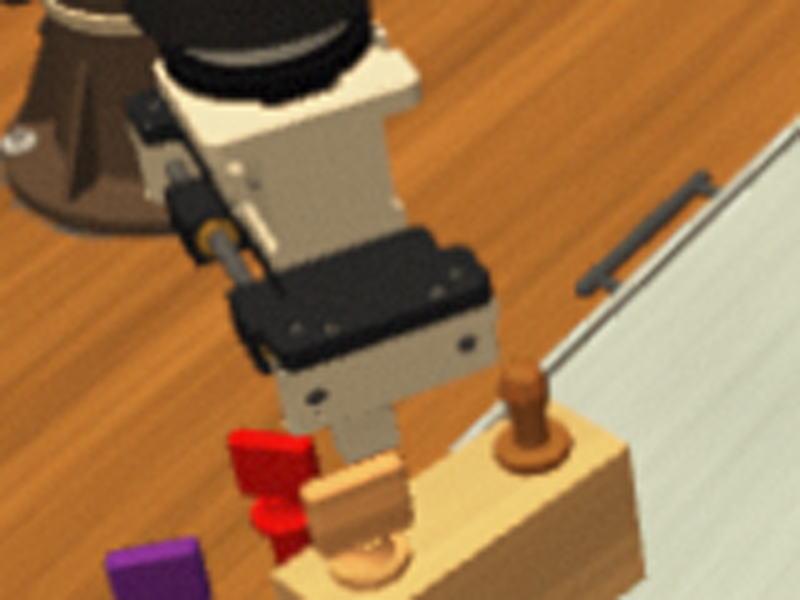

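```bash
python3 - <<'E'
from h import *
S=load('scene1');T=load('top1')
f=lambda x,y:((x+.5)/5-.5+80,(y+.5)/5-.5+190)
u=np.array([np.cos(np.radians(59.3)),np.sin(np.radians(59.3))]);v=np.array([-u[1],u[0]])
tcp=get_obs()['tool_pos']
for p,z in (((346,455),.2377),((398,452),.2377),((303,498),.208),((402,455),.208),((410,470),.208),((308,515),.208)):
    P=plane(S,f(*p),z); d=P[:2]-tcp[:2]; print(P.round(4),'along',(d@u).round(4),'across',(d@v).round(4))
b=T['image'][190:280,350:470];cv2.imwrite('pics/t1c.png',cv2.resize(b,None,fx=6,fy=6,interpolation=cv2.INTER_CUBIC)[:,:,::-1])
E
```

```text
[ 0.5107 -0.4102  0.2377] along -0.0057 across -0.0268
[ 0.5276 -0.3997  0.2377] along 0.012 across -0.0361
[ 0.4852 -0.413   0.208 ] along -0.0212 across -0.0064
[ 0.5042 -0.3743  0.208 ] along 0.0218 across -0.003
[ 0.5128 -0.3802  0.208 ] along 0.0211 across -0.0134
[ 0.4935 -0.4199  0.208 ] along -0.0229 across -0.0171
```

View pics/t1c.png

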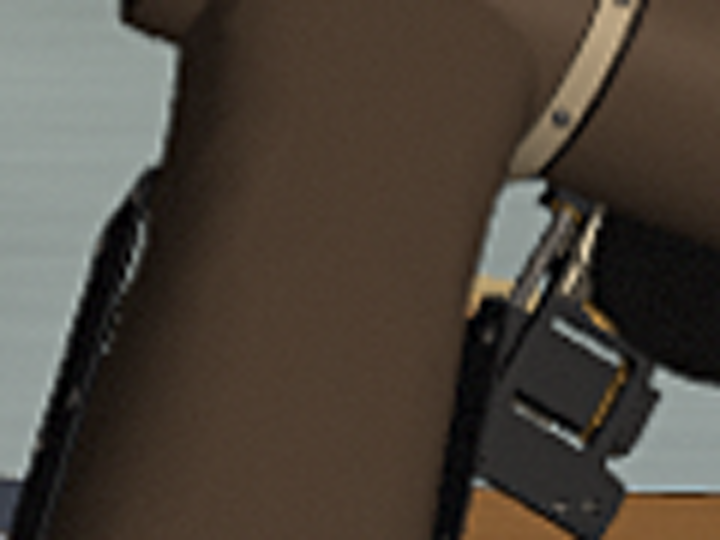

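```bash
python3 - <<'E'
from h import *
S=load('scene0');T=load('top0')
g=lambda x,y:((x+.5)/11-.5+375,(y+.5)/11-.5+225)
sa=lambda x,y:((x+.5)/4-.5+90,(y+.5)/4-.5+240)
t=[g(575,158),g(722,228)]  # back ends of top face
tc=g(648,205); sc=sa(244,185)
print(tri([ray(T,tc),ray(S,sc)]),plane(T,tc,.208),plane(S,sc,.208))
print('shoulder',tri([ray(T,g(583,222)),ray(S,sa(255,246))]))
print('standcorners',[tri([ray(T,g(*a)),ray(S,sa(*b))]) for a,b in (((143,10),(463,157)),((676,355),(180,260)))])
# predicted pixels of T-based key model in scene & top
u=np.array([np.cos(np.radians(59.3)),np.sin(np.radians(59.3)),0]);v=np.array([-u[1],u[0],0])
c=np.array([.4915,-.3908,.208])
pts=[c+a*.021*u+b*.006*v for a in(-1,1) for b in (-1,1)]+[c,c-[0,0,.05]]
print('scene crop',(proj(S,pts)-[90,240]+.5)*4);print('top crop11',(proj(T,pts)-[375,225]+.5)*11)
E
```

```text
(array([ 0.49217153, -0.39177097,  0.20287469]), [np.float64(0.0008328075105490291), np.float64(0.0008328075105487569)]) [ 0.4910181  -0.39052214  0.208     ] [ 0.49744023 -0.395675    0.208     ]
shoulder (array([ 0.49104431, -0.39060089,  0.16053039]), [np.float64(0.00012127927270550805), np.float64(0.00012127927270548499)])
standcorners [(array([ 0.54434592, -0.27991989,  0.15620861]), [np.float64(0.00019754034110061285), np.float64(0.00019754034110049695)]), (array([ 0.45844524, -0.41379864,  0.15623162]), [np.float64(0.0009118858481229699), np.float64(0.000911885848122842)])]
scene crop [[205.37912633 197.99060032]
 [197.24367938 184.4113547 ]
 [285.20150605 167.96492336]
 [276.50400263 154.85597645]
 [241.34368962 176.17776915]
 [256.97245559 250.67291236]]
top crop11 [[736.41349104 227.93557941]
 [713.25677309 268.94452769]
 [586.22792472 138.59027314]
 [562.96076472 179.31833496]
 [649.55051692 203.59042253]
 [581.21634515 222.01263856]]
```

```bash
python3 - <<'E'
import cv2
a=cv2.imread('pics/scene0.png')[262:312,125:195]
cv2.imwrite('pics/ch.png',cv2.resize(a,None,fx=11,fy=11,interpolation=cv2.INTER_CUBIC))
E
```

```text
(no output)
```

View pics/ch.png

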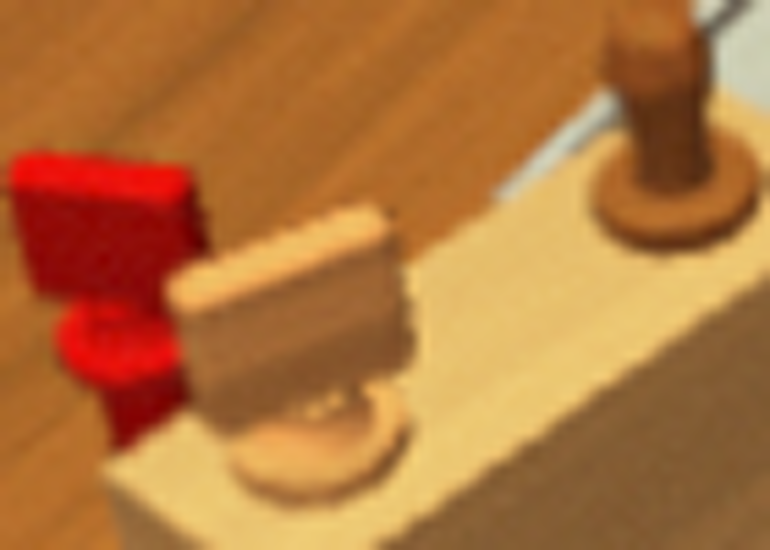

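jog_arm --pt "1 0.5 -8 0.3" --pt "0 0 -8 0" --pt "0 0 -8 0" --pt "0 0 -8 0" --pt "0 0 -8 0" --pt "0 0 -8 0" --pt "0 0 -6 0" --pt "0 0 -3 0" --pt "0 0 0 0" --pt "0 0 0 0"

```text
clock: 4.37
tool_pos: [0.4938, -0.3897, 0.1836]
orientation: [180.0, -0.0, -120.6]
force: [0.1, -0.2, -0.1]
opening: 0.0398
```

jog_arm --pt "0 0 0 0" --pt "0 0 0 0" --pt "0 0 0 0" --pt "0 0 0 0" --pt "0 0 0 0" --pt "0 0 0 0" --pt "0 0 0 0" --pt "0 0 0 0" --pt "0 0 0 0" --pt "0 0 0 0" --fingers 5

```text
clock: 5.2
tool_pos: [0.4936, -0.3896, 0.1835]
orientation: [180.0, -0.0, -120.6]
force: [-1.3, -0.3, 1.1]
opening: 0.012
```

```bash
python3 - <<'E'
from h import *
shot('scene','scene2')
s=load('scene2')['image'][230:320,90:210]
cv2.imwrite('pics/s2c.png',cv2.resize(s,None,fx=6,fy=6,interpolation=cv2.INTER_CUBIC)[:,:,::-1])
o=get_obs();print(o['tool_pos'],o['orientation'],o['force'],o['moment'],o['opening'])
E
```

```text
[ 0.49362059 -0.38962284  0.18355655] [ 1.79988330e+02 -2.24818664e-03 -1.20573046e+02] [-0.87323193 -0.12704129  0.47894745] [0.42935023 0.28142353 0.0225832 ] 0.012035674233732991
```

View pics/s2c.png

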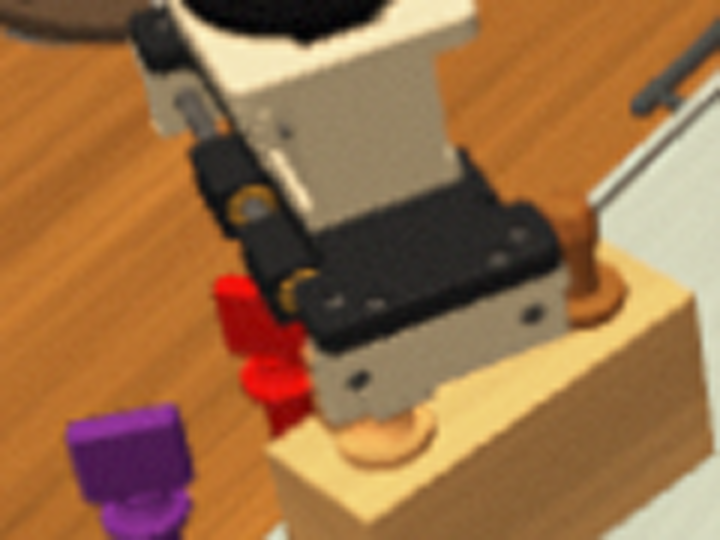

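jog_arm --pt "0 0 5 0" --pt "0 0 10 0" --pt "0 0 17 0" --pt "0 0 17 0" --pt "0 0 17 0" --pt "0 0 17 0" --pt "0 0 17 0" --pt "0 0 17 0" --pt "0 0 15 0" --pt "0 0 8 0"

```text
clock: 6.08
tool_pos: [0.4942, -0.3902, 0.3268]
orientation: [-179.8, -0.0, -120.6]
force: [-0.2, -0.9, -1.1]
opening: 0.0116
```

```bash
python3 - <<'E'
from h import *
o=get_obs();print(o['tool_pos'],o['orientation'],o['force'],o['moment'],o['opening'])
E
```

```text
[ 0.49421322 -0.39018034  0.32679681] [-1.79788070e+02 -7.26007991e-03 -1.20565072e+02] [-0.1728139  -0.89850296 -1.10777985] [ 0.05521706 -0.16683926 -0.01988064] 0.011564467903238958
```

jog_arm --pt "5 17 0 1.2" --pt "5 17 0 1.2" --pt "5 17 0 1.2" --pt "5 17 0 1.2" --pt "5 17 0 1.2" --pt "5 17 0 1.2" --pt "5 17 0 1.2" --pt "5 17 0 1.2" --pt "5 17 0 1.2" --pt "5 17 0 1.2"

```text
clock: 6.92
tool_pos: [0.5438, -0.2188, 0.3238]
orientation: [-180.0, 0.0, -108.5]
force: [0.9, 0.1, -1.1]
opening: 0.012
```

jog_arm --pt "5 20 0 1.5" --pt "5 20 0 1.5" --pt "5 20 0 1.5" --pt "5 20 0 1.5" --pt "5 20 0 1.5" --pt "5 20 -3 1.5" --pt "5 20 -3 1.5" --pt "5 20 -3 1.6" --pt "5 9 -3 0" --pt "4 3 -3 0"

```text
clock: 7.75
tool_pos: [0.5931, -0.0463, 0.3086]
orientation: [-180.0, 0.0, -96.4]
force: [-0.5, -0.1, -1.4]
opening: 0.012
```

jog_arm --pt "0 0 -3 0" --pt "0 0 -3 0" --pt "0 0 -3 0" --pt "0 0 0 0" --pt "0 0 0 0" --pt "0 0 0 0" --pt "0 0 0 0" --pt "0 0 0 0" --pt "0 0 0 0" --pt "0 0 0 0"

```text
clock: 8.58
tool_pos: [0.5927, -0.0477, 0.2996]
orientation: [-180.0, 0.0, -96.5]
force: [0.3, 0.0, -1.7]
opening: 0.0119
```

```bash
python3 - <<'E'
from h import *
for n in ('scene','top'): shot(n,n+'3')
s=load('scene3')['image'][160:260,210:340]
cv2.imwrite('pics/s3c.png',cv2.resize(s,None,fx=6,fy=6,interpolation=cv2.INTER_CUBIC)[:,:,::-1])
s=load('top3')['image'][150:250,250:380]
cv2.imwrite('pics/t3c.png',cv2.resize(s,None,fx=6,fy=6,interpolation=cv2.INTER_CUBIC)[:,:,::-1])
o=get_obs();print(o['tool_pos'],o['orientation'],o['force'],o['moment'],o['opening'],o['joint_pos'])
E
```

```text
[ 0.59273104 -0.04763161  0.29960447] [-1.79996050e+02  3.21428448e-03 -9.64707658e+01] [-0.19888014 -0.37491953 -2.10290635] [ 0.08627    -0.03897561 -0.02310142] 0.011630626400810485 [ 1.42215611e+01  1.08240826e+01 -3.16199907e+00 -1.66054748e-03
 -7.60090876e+01 -2.06919255e+01]
```

View pics/s3c.png

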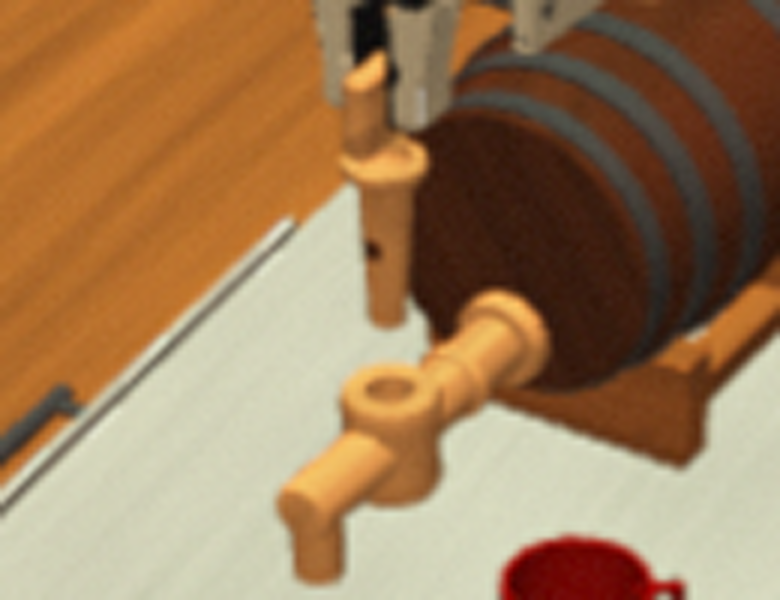

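View pics/t3c.png

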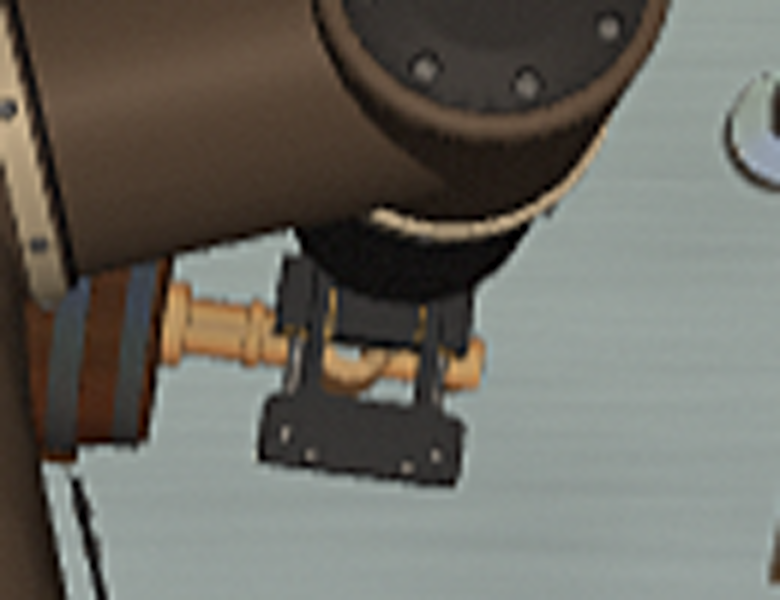

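```bash
python3 - <<'E'
from h import *
S=load('scene3')
f=lambda x,y:((x+.5)/6-.5+210,(y+.5)/6-.5+160)
tcp=np.array([.5927,-.0476,.2996])
m=plane(S,f(390,390),.173)
print('mouth',m,'boss edges',plane(S,f(341,395),.173),plane(S,f(440,395),.173))
for n,p,z in(('tip',(387,318),.2061),('should',(385.5,163),.2776)): 
    P=plane(S,f(*p),z);print(n,P,'minus mouth',(P-m)[:2],'tri?')
# predicted pixel of vertical axis
k=np.array([.5924,-.0498]); 
for z in (.173,.2061,.2741,.2776):print(z,(proj(S,[[*k,z]])-[210,160]+.5)*6)
R=cv2.Rodrigues(np.array(S['rvec']))[0];print('cam right in world',R[0])
E
```

```text
mouth [ 0.59412455 -0.05194794  0.173     ] boss edges [ 0.57796797 -0.06372686  0.173     ] [ 0.61394437 -0.04637483  0.173     ]
tip [ 0.59256075 -0.05006984  0.2061    ] minus mouth [-0.0015638  0.0018781] tri?
should [ 0.59356759 -0.05002537  0.2776    ] minus mouth [-0.00055697  0.00192257] tri?
0.173 [[389.17084772 386.77659656]]
0.2061 [[387.45549732 318.0750776 ]]
0.2741 [[383.78658904 170.43209016]]
0.2776 [[383.5923388  162.58826918]]
cam right in world [ 0.89196023  0.45191457 -0.01342265]
```

```bash
python3 - <<'E'
import cv2
a=cv2.imread('pics/scene3.png')[178:248,255:295]
cv2.imwrite('pics/s3d.png',cv2.resize(a,None,fx=8.5,fy=8.5,interpolation=cv2.INTER_CUBIC))
E
```

```text
(no output)
```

View pics/s3d.png

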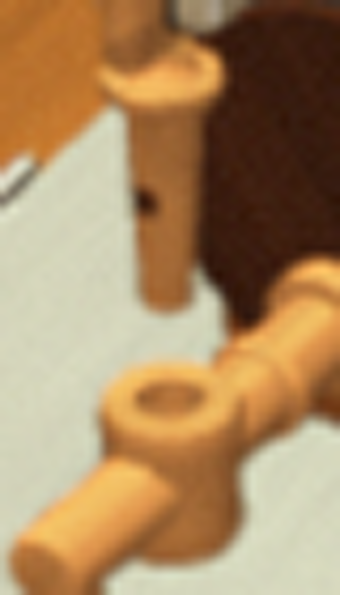

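jog_arm --pt "0.7 -0.9 -5 0" --pt "0 0 -5 0" --pt "0 0 -5 0" --pt "0 0 -5 0" --pt "0 0 -5 0" --pt "0 0 -5 0" --pt "0 0 -5 0" --pt "0 0 -5 0" --pt "0 0 0 0" --pt "0 0 0 0"

```text
clock: 9.52
tool_pos: [0.5933, -0.0486, 0.2592]
orientation: [180.0, -0.0, -96.5]
force: [0.1, 0.2, 0.2]
opening: 0.0116
```

jog_arm --pt "0 0 -2 0" --pt "0 0 -2 0" --pt "0 0 -2 0" --pt "0 0 -2 0" --pt "0 0 -2 0" --pt "0 0 -2 0" --pt "0 0 0 0" --pt "0 0 0 0" --pt "0 0 0 0" --pt "0 0 0 0"

```text
clock: 10.35
tool_pos: [0.5935, -0.0486, 0.2477]
orientation: [-180.0, 0.0, -96.5]
force: [-0.1, 0.9, -0.4]
opening: 0.0121
```

jog_arm --pt "0 0 -2 0" --pt "0 0 -2 0" --pt "0 0 -2 0" --pt "0 0 -2 0" --pt "0 0 -2 0" --pt "0 0 0 0" --pt "0 0 0 0" --pt "0 0 0 0" --pt "0 0 0 0" --pt "0 0 0 0"

```text
clock: 11.18
tool_pos: [0.5935, -0.0486, 0.2377]
orientation: [-180.0, 0.0, -96.5]
force: [0.7, 0.1, -0.8]
opening: 0.0119
```

```bash
python3 - <<'E'
from h import *
shot('scene','scene4')
a=load('scene4')['image'][165:265,215:340]
cv2.imwrite('pics/s4.png',cv2.resize(a,None,fx=6,fy=6,interpolation=cv2.INTER_CUBIC)[:,:,::-1])
for i in range(1):
    o=get_obs();print(o['tool_pos'],o['force'],o['moment'])
E
```

```text
[ 0.59346348 -0.04857359  0.23770336] [-0.04635471 -0.32052254 -0.74575553] [ 0.05528082 -0.09550156  0.00488174]
```

View pics/s4.png

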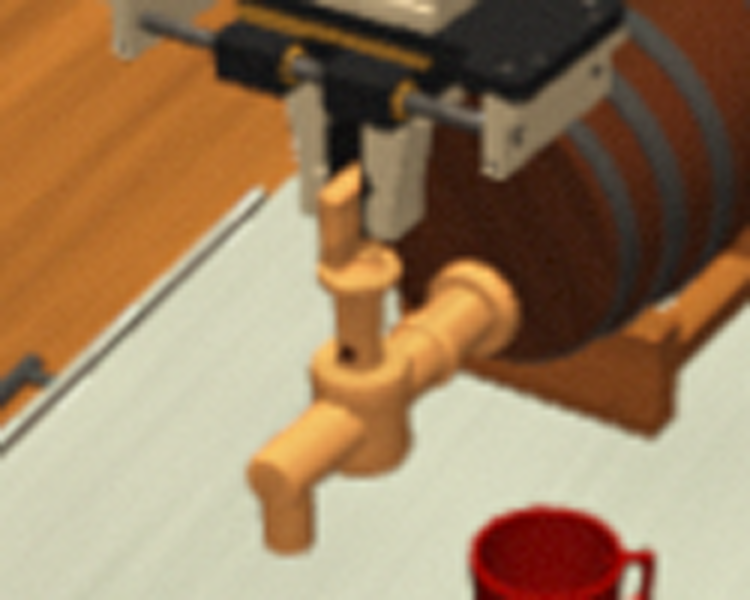

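The key's shank is in the tap hole: shoulder at (360,265) in the crop, boss at (362,375). The forces are negligible, so I continue down.

jog_arm --pt "0 0 -1 0" --pt "0 0 -1 0" --pt "0 0 -1 0" --pt "0 0 -1 0" --pt "0 0 -1 0" --pt "0 0 -1 0" --pt "0 0 -1 0" --pt "0 0 -1 0" --pt "0 0 0 0" --pt "0 0 0 0"

```text
clock: 12.07
tool_pos: [0.5934, -0.0485, 0.2294]
orientation: [180.0, 0.0, -96.5]
force: [-0.2, 1.2, -2.1]
opening: 0.0116
```

jog_arm --pt "0 0 -0.5 0" --pt "0 0 -0.5 0" --pt "0 0 -0.5 0" --pt "0 0 -0.5 0" --pt "0 0 -0.5 0" --pt "0 0 -0.5 0" --pt "0 0 -0.5 0" --pt "0 0 -0.5 0" --pt "0 0 0 0" --pt "0 0 0 0"

```text
clock: 12.9
tool_pos: [0.5934, -0.0485, 0.2255]
orientation: [180.0, 0.0, -96.5]
force: [-0.4, 1.3, -0.9]
opening: 0.0117
```

jog_arm --pt "0 0.3 0 0" --pt "0 0 0 0" --pt "0 0 -0.5 0" --pt "0 0 -0.5 0" --pt "0 0 -0.5 0" --pt "0 0 -0.5 0" --pt "0 0 -0.5 0" --pt "0 0 -0.5 0" --pt "0 0 0 0" --pt "0 0 0 0"

```text
clock: 13.73
tool_pos: [0.5934, -0.0482, 0.2225]
orientation: [180.0, 0.0, -96.5]
force: [-1.0, 1.9, -0.7]
opening: 0.0121
```

jog_arm --pt "0 0 -0.5 0" --pt "0 0 -0.5 0" --pt "0 0 -0.5 0" --pt "0 0 -0.5 0" --pt "0 0 -0.5 0" --pt "0 0 -0.5 0" --pt "0 0 0 0" --pt "0 0 0 0" --pt "0 0 0 0" --pt "0 0 0 0"

```text
clock: 14.57
tool_pos: [0.5934, -0.0482, 0.2195]
orientation: [180.0, 0.0, -96.5]
force: [-2.1, 3.2, 2.2]
opening: 0.0118
```

jog_arm --pt "-0.3 0.4 0 0" --pt "-0.2 0.3 0 0" --pt "0 0 0 0" --pt "0 0 0 0" --pt "0 0 0 0" --pt "0 0 0 0" --pt "0 0 0 0" --pt "0 0 0 0" --pt "0 0 0 0" --pt "0 0 0 0"

```text
clock: 15.4
tool_pos: [0.5928, -0.0477, 0.2195]
orientation: [180.0, -0.0, -96.5]
force: [0.6, -0.2, -0.8]
opening: 0.0113
```

jog_arm --pt "0 0 -0.5 0" --pt "0 0 -0.5 0" --pt "0 0 -0.5 0" --pt "0 0 -0.5 0" --pt "0 0 -0.5 0" --pt "0 0 0 0" --pt "0 0 0 0" --pt "0 0 0 0" --pt "0 0 0 0" --pt "0 0 0 0"

```text
clock: 16.23
tool_pos: [0.5929, -0.0476, 0.2171]
orientation: [180.0, 0.0, -96.5]
force: [1.1, 0.3, -0.4]
opening: 0.0116
```

jog_arm --pt "0 0 -0.5 0" --pt "0 0 -0.5 0" --pt "0 0 -0.5 0" --pt "0 0 -0.5 0" --pt "0 0 -0.5 0" --pt "0 0 -0.5 0" --pt "0 0 0 0" --pt "0 0 0 0" --pt "0 0 0 0" --pt "0 0 0 0"

```text
clock: 17.07
tool_pos: [0.593, -0.0476, 0.2143]
orientation: [-180.0, 0.0, -96.5]
force: [-1.0, 0.2, 2.8]
opening: 0.012
```

jog_arm --pt "0 0 -0.4 0" --pt "0 0 -0.4 0" --pt "0 0 -0.4 0" --pt "0 0 0 0" --pt "0 0 0 0" --pt "0 0 0 0" --pt "0 0 0 0" --pt "0 0 0 0" --pt "0 0 0 0" --pt "0 0 0 0"

```text
clock: 17.9
tool_pos: [0.593, -0.0476, 0.2131]
orientation: [-180.0, -0.0, -96.5]
force: [-1.7, 1.2, 6.4]
opening: 0.0117
```

jog_arm --pt "-0.1 0.1 -0.4 0" --pt "0 0 -0.4 0" --pt "0 0 -0.4 0" --pt "0 0 0 0" --pt "0 0 0 0" --pt "0 0 0 0" --pt "0 0 0 0" --pt "0 0 0 0" --pt "0 0 0 0" --pt "0 0 0 0"

```text
clock: 18.73
tool_pos: [0.593, -0.0476, 0.2122]
orientation: [-180.0, -0.0, -96.5]
force: [-1.3, 1.8, 7.1]
opening: 0.0116
```

jog_arm --pt "0 0 0 2" --pt "0 0 -0.1 2" --pt "0 0 -0.1 2" --pt "0 0 -0.1 2" --pt "0 0 -0.1 2" --pt "0 0 -0.1 2" --pt "0 0 -0.1 2" --pt "0 0 -0.1 2" --pt "0 0 -0.1 2" --pt "0 0 -0.1 2"

```text
clock: 19.57
tool_pos: [0.5922, -0.0476, 0.2108]
orientation: [179.9, 0.0, -76.4]
force: [-3.9, 0.6, 7.4]
opening: 0.0118
```

```bash
python3 - <<'E'
from h import *
o=get_obs();print(o['tool_pos'],o['orientation'],o['force'],o['moment'],o['opening'])
E
```

```text
[ 0.59222909 -0.0476224   0.21084762] [ 1.79940110e+02  3.17868039e-03 -7.63849532e+01] [-3.86771233  0.60963063  7.38316103] [ 0.4415606   1.34698389 -0.15358465] 0.011799893514567294
```

jog_arm --pt "-0.4 0 -0.2 2" --pt "-0.4 0 -0.2 2" --pt "-0.1 0 -0.2 2" --pt "-0.1 0 -0.2 2" --pt "-0.1 0 -0.2 2" --pt "-0.1 0 -0.2 2" --pt "-0.1 0 -0.2 2" --pt "-0.1 -0.1 -0.2 2" --pt "0 -0.1 -0.2 2" --pt "0 -0.1 -0.2 2"

```text
clock: 20.4
tool_pos: [0.5912, -0.048, 0.2095]
orientation: [180.0, -0.0, -56.4]
force: [-3.7, 0.5, 10.2]
opening: 0.0118
```

```bash
python3 - <<'E'
from h import *
o=get_obs();print(o['tool_pos'],o['orientation'],o['force'],o['moment'],o['opening'])
E
```

```text
[ 0.59120529 -0.04802436  0.20949753] [ 1.79988957e+02 -1.92562439e-02 -5.63782530e+01] [-3.74488234  0.46486493 10.19748011] [ 0.47337009  1.67018032 -0.07213855] 0.011824725667229233
```

jog_arm --pt "-0.4 0 -0.2 2" --pt "-0.4 -0.1 -0.2 2" --pt "-0.1 -0.1 -0.2 2" --pt "-0.1 0 -0.2 2" --pt "-0.1 -0.1 -0.2 2" --pt "-0.1 0 -0.2 2" --pt "-0.1 -0.1 -0.2 2" --pt "-0.1 0 -0.1 2" --pt "0 -0.1 -0.1 2" --pt "0 0 -0.1 2"

```text
clock: 21.23
tool_pos: [0.5903, -0.0486, 0.2082]
orientation: [-180.0, -0.1, -36.4]
force: [-3.1, -0.4, 10.4]
opening: 0.0116
```

```bash
python3 - <<'E'
from h import *
o=get_obs();print(o['tool_pos'],o['orientation'],o['force'],o['moment'],o['opening'])
E
```

```text
[ 0.59025949 -0.04864513  0.20824409] [-1.79985521e+02 -7.18925871e-02 -3.63766176e+01] [-3.0521448  -0.40817852 10.3848196 ] [ 0.10504076  1.24484698 -0.19634956] 0.011610252470355097
```

jog_arm --pt "-0.3 -0.1 -0.2 2" --pt "-0.2 -0.1 -0.2 2" --pt "-0.1 -0.1 -0.2 2" --pt "0 -0.1 -0.2 2" --pt "-0.1 -0.1 -0.2 2" --pt "0 -0.1 -0.2 2" --pt "-0.1 -0.1 -0.2 2" --pt "0 0 -0.1 2" --pt "0 -0.1 -0.1 2" --pt "0 0 -0.1 2"

```text
clock: 22.07
tool_pos: [0.5897, -0.0495, 0.2069]
orientation: [180.0, -0.1, -16.4]
force: [-3.2, 0.1, 12.2]
opening: 0.0115
```

```bash
python3 - <<'E'
from h import *
o=get_obs();print(o['tool_pos'],o['orientation'],o['force'],o['moment'],o['opening'])
E
```

```text
[ 0.5897069  -0.04953193  0.20694096] [ 1.79991270e+02 -1.11896647e-01 -1.63699090e+01] [-3.18239586  0.12399613 12.17869345] [ 0.010221    1.3382235  -0.18436853] 0.011532411953458638
```

jog_arm --pt "-0.2 -0.1 -0.1 2" --pt "-0.2 -0.1 -0.1 2" --pt "-0.1 -0.1 -0.1 2" --pt "0 -0.1 -0.1 2" --pt "0 -0.1 -0.1 2" --pt "0 0 -0.1 2" --pt "0 -0.1 -0.1 2" --pt "0 -0.1 -0.1 2" --pt "0 0 -0.1 2" --pt "0 -0.1 -0.1 2"

```text
clock: 22.9
tool_pos: [0.5895, -0.0505, 0.206]
orientation: [179.9, -0.1, 3.6]
force: [-1.3, 0.5, 11.5]
opening: 0.0117
```

```bash
python3 - <<'E'
from h import *
shot('scene','scene5')
a=load('scene5')['image'][150:260,215:340]
cv2.imwrite('pics/s5.png',cv2.resize(a,None,fx=6,fy=6*1.0/1.1,interpolation=cv2.INTER_CUBIC)[:,:,::-1])
o=get_obs();print(o['tool_pos'],o['orientation'],o['force'],o['moment'],o['opening'])
E
```

```text
[ 0.58943731 -0.05049165  0.20593954] [ 1.79937217e+02 -1.21010145e-01  3.78536955e+00] [-1.53858952 -1.19968096 12.16560928] [-0.23172463  0.98756275 -0.07919208] 0.011450022146633347
```

View pics/s5.png

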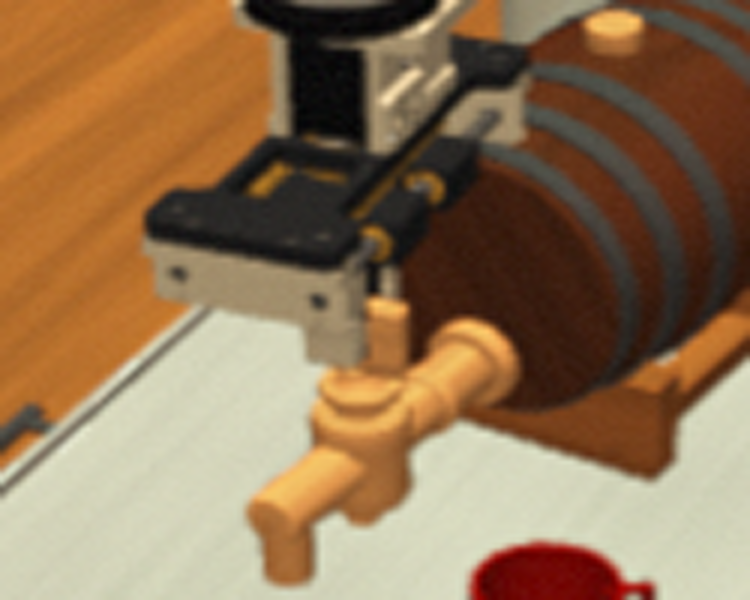

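jog_arm --pt "0 0.1 -0.1 -2" --pt "0 0 -0.1 -2" --pt "0 0.1 -0.1 -2" --pt "0 0 -0.1 -2" --pt "0 0.1 -0.1 -2" --pt "0 0.1 -0.1 -2" --pt "0 0.1 -0.1 -2" --pt "0 0.1 -0.1 -2" --pt "0 0.1 -0.1 -2" --pt "0 0 -0.1 -2"

```text
clock: 23.78
tool_pos: [0.5896, -0.0495, 0.2051]
orientation: [-180.0, -0.2, -16.5]
force: [-3.5, 0.7, 13.1]
opening: 0.012
```

jog_arm --pt "0 -0.1 -0.1 2" --pt "0 0 -0.1 2" --pt "0 -0.1 -0.1 2" --pt "0 0 -0.1 2" --pt "0 -0.1 -0.1 2" --pt "0 -0.1 -0.1 2" --pt "0 -0.1 -0.1 2" --pt "0 -0.1 -0.1 2" --pt "0 -0.1 -0.1 2" --pt "0 0 -0.1 2"

```text
clock: 24.62
tool_pos: [0.5895, -0.0505, 0.2043]
orientation: [179.9, -0.1, 3.6]
force: [-2.1, -1.4, 13.8]
opening: 0.012
```

jog_arm --pt "-0.1 0.1 0 -2" --pt "-0.1 0.1 0 -2" --pt "0 0.1 0 -2" --pt "0 0 -0.1 -2" --pt "0 0.1 -0.1 -2" --pt "0 0.1 -0.1 -2" --pt "0 0.1 -0.1 -2" --pt "0 0.1 -0.1 -2" --pt "0 0.1 -0.1 -2" --pt "0 0 0 -2"

```text
clock: 25.45
tool_pos: [0.5895, -0.0495, 0.2036]
orientation: [180.0, -0.2, -16.5]
force: [-2.7, 0.0, 11.8]
opening: 0.0119
```

jog_arm --pt "0 -0.1 0 2" --pt "0 0 -0.1 2" --pt "0 -0.1 -0.1 2" --pt "0 0 -0.1 2" --pt "0 -0.1 -0.1 2" --pt "0 -0.1 -0.1 2" --pt "0 -0.1 -0.1 2" --pt "0 -0.1 -0.1 2" --pt "0 -0.1 0 2" --pt "0 0 0 2"

```text
clock: 26.28
tool_pos: [0.5894, -0.0504, 0.2029]
orientation: [179.9, -0.2, 3.6]
force: [-2.5, -0.7, 12.4]
opening: 0.0117
```

jog_arm --pt "-0.1 0.1 0 -2" --pt "-0.1 0.1 -0.1 -2" --pt "0 0.1 -0.1 -2" --pt "0 0 -0.1 -2" --pt "0 0.1 -0.1 -2" --pt "0 0.1 -0.1 -2" --pt "0 0.1 -0.1 -2" --pt "0 0.1 -0.1 -2" --pt "0 0.1 0 -2" --pt "0 0 0 -2"

```text
clock: 27.12
tool_pos: [0.5894, -0.0495, 0.2023]
orientation: [180.0, -0.2, -16.5]
force: [-1.7, 0.5, 12.4]
opening: 0.0119
```

jog_arm --pt "0 -0.1 0 2" --pt "0 0 -0.1 2" --pt "0 -0.1 -0.1 2" --pt "0 0 -0.1 2" --pt "0 -0.1 -0.1 2" --pt "0 -0.1 -0.1 2" --pt "0 -0.1 -0.1 2" --pt "0 -0.1 -0.1 2" --pt "0 -0.1 0 2" --pt "0 0 0 2"

```text
clock: 27.95
tool_pos: [0.5894, -0.0504, 0.2017]
orientation: [179.9, -0.2, 3.6]
force: [-0.9, -1.3, 12.8]
opening: 0.0118
```

```bash
python3 - <<'E'
from h import *
shot('scene','scene6')
a=load('scene6')['image'][200:260,245:310]
cv2.imwrite('pics/s6.png',cv2.resize(a,None,fx=10,fy=10,interpolation=cv2.INTER_CUBIC)[:,:,::-1])
o=get_obs();print(o['tool_pos'],o['orientation'],o['force'],o['moment'],o['opening'])
E
```

```text
[ 0.58938393 -0.05041623  0.20166211] [ 1.79923811e+02 -1.69039120e-01  3.78109771e+00] [-1.41161105 -1.63721316 13.51867176] [-0.52013432  0.82332748 -0.21244866] 0.011477760719403084
```

View pics/s6.png

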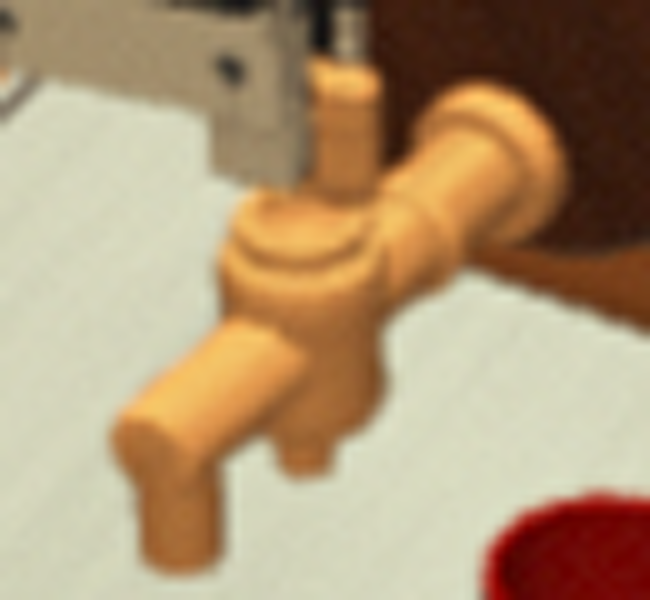

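```bash
python3 - <<'E'
from h import *
S=load('scene6')
a=np.linspace(0,2*np.pi,181)
def rim(M,z,r):
    p=(proj(S,np.c_[M[0]+r*np.cos(a),M[1]+r*np.sin(a),np.full(181,z)])-[245,200]+.5)*10
    return 'bottom',p[np.argmax(p[:,1])].round(0),'left',p[:,0].min().round(0),'right',p[:,0].max().round(0),'top',p[:,1].min().round(0)
M=(.5941,-.0519)
M=(.5930,-.0497)
print('boss top',rim(M,.173,.0215));print('boss foot',rim(M,.127,.0215))
for h in (2,3,4,5,6): print(h,'tip',rim(M,.105+h/1000,.0078)[1],'shoulder low',rim(M,.173+h/1000,.017)[1:4:2],'shoulder up',rim(M,.18+h/1000,.017)[1:8:2])
g=S['image'].astype(int)
for x in (275,276): print(x,[tuple(g[y,x]) for y in range(218,252)])
E
```

```text
boss top ('bottom', array([299., 295.]), 'left', np.float64(213.0), 'right', np.float64(389.0), 'top', np.float64(196.0))
boss foot ('bottom', array([303., 450.]), 'left', np.float64(218.0), 'right', np.float64(392.0), 'top', np.float64(349.0))
2 tip [306. 482.] shoulder low (array([299., 278.]), np.float64(231.0)) shoulder up (array([298., 254.]), np.float64(230.0), np.float64(370.0), np.float64(176.0))
3 tip [306. 479.] shoulder low (array([299., 274.]), np.float64(231.0)) shoulder up (array([298., 250.]), np.float64(230.0), np.float64(370.0), np.float64(172.0))
4 tip [305. 476.] shoulder low (array([299., 271.]), np.float64(231.0)) shoulder up (array([298., 247.]), np.float64(230.0), np.float64(370.0), np.float64(169.0))
5 tip [305. 473.] shoulder low (array([299., 268.]), np.float64(230.0)) shoulder up (array([298., 243.]), np.float64(230.0), np.float64(370.0), np.float64(165.0))
6 tip [305. 469.] shoulder low (array([299., 264.]), np.float64(230.0)) shoulder up (array([298., 240.]), np.float64(230.0), np.float64(370.0), np.float64(162.0))
275 [(np.int64(150), np.int64(101), np.i
[... 2401 characters left out ...]
64(56)), (np.int64(162), np.int64(104), np.int64(53)), (np.int64(162), np.int64(103), np.int64(55)), (np.int64(168), np.int64(107), np.int64(56)), (np.int64(172), np.int64(111), np.int64(56)), (np.int64(169), np.int64(108), np.int64(56)), (np.int64(165), np.int64(107), np.int64(57)), (np.int64(152), np.int64(96), np.int64(47)), (np.int64(153), np.int64(97), np.int64(50)), (np.int64(159), np.int64(99), np.int64(50)), (np.int64(159), np.int64(102), np.int64(53)), (np.int64(176), np.int64(142), np.int64(104)), (np.int64(206), np.int64(203), np.int64(174)), (np.int64(213), np.int64(214), np.int64(190)), (np.int64(213), np.int64(214), np.int64(188)), (np.int64(209), np.int64(213), np.int64(187))]
```

jog_arm --pt "0 0.1 0 -2" --pt "0 0.1 0 -2" --pt "0 0.1 -0.1 -2" --pt "0 0.1 -0.1 -2" --pt "0 0.1 -0.1 -2" --pt "0 0.1 -0.1 -2" --pt "0 0.1 -0.1 -2" --pt "0 0.1 -0.1 -2" --pt "0 0.1 0 -2" --pt "0 0 0 -2"

```text
clock: 28.83
tool_pos: [0.5895, -0.0494, 0.2011]
orientation: [180.0, -0.2, -16.5]
force: [-1.2, -0.4, 11.6]
opening: 0.0118
```

jog_arm --pt "0 -0.1 0 2" --pt "0 0 0 2" --pt "0 -0.1 -0.1 2" --pt "0 0 -0.1 2" --pt "0 -0.1 -0.1 2" --pt "0 -0.1 -0.1 2" --pt "0 -0.1 -0.1 2" --pt "0 -0.1 0 2" --pt "0 -0.1 0 2" --pt "0 0 0 2"

```text
clock: 29.67
tool_pos: [0.5894, -0.0503, 0.2005]
orientation: [179.9, -0.2, 3.6]
force: [-1.8, -2.8, 12.1]
opening: 0.0119
```

jog_arm --pt "0 0.1 0 -2" --pt "0 0.1 0 -2" --pt "0 0.1 -0.1 -2" --pt "0 0.1 -0.1 -2" --pt "0 0.1 -0.1 -2" --pt "0 0.1 -0.1 -2" --pt "0 0.1 -0.1 -2" --pt "0 0 0 -2" --pt "0 0 0 -2" --pt "0 0 0 -2"

```text
clock: 30.5
tool_pos: [0.5895, -0.0494, 0.1999]
orientation: [180.0, -0.2, -16.5]
force: [-1.1, -0.6, 11.3]
opening: 0.012
```

jog_arm --pt "-0.1 -0.2 0 2" --pt "0 -0.1 0 2" --pt "0 -0.1 -0.1 2" --pt "0 -0.1 -0.1 2" --pt "0 -0.1 -0.1 2" --pt "0 -0.1 -0.1 2" --pt "0 -0.1 -0.1 2" --pt "0 -0.1 0 2" --pt "0 -0.1 0 2" --pt "0 0 0 2"

```text
clock: 31.33
tool_pos: [0.5893, -0.0504, 0.1993]
orientation: [179.9, -0.2, 3.6]
force: [-1.0, -1.0, 12.1]
opening: 0.0121
```

jog_arm --pt "0 0.1 0 -2" --pt "0 0.1 0 -2" --pt "0 0.1 -0.1 -2" --pt "0 0.1 -0.1 -2" --pt "0 0.1 -0.1 -2" --pt "0 0 0 0" --pt "0 0 0 0" --pt "0 0 0 0" --pt "0 0 0 0" --pt "0 0 0 0"

```text
clock: 32.17
tool_pos: [0.5893, -0.0499, 0.199]
orientation: [180.0, -0.2, -6.4]
force: [-1.3, -0.8, 11.7]
opening: 0.0121
```

```bash
python3 - <<'E'
from h import *
shot('scene','scene7')
a=load('scene7')['image'][200:260,245:310]
cv2.imwrite('pics/s7.png',cv2.resize(a,None,fx=10,fy=10,interpolation=cv2.INTER_CUBIC)[:,:,::-1])
o=get_obs();print(o['tool_pos'],o['orientation'],o['force'],o['moment'],o['opening'])
E
```

```text
[ 0.58929034 -0.04987445  0.1990124 ] [ 1.79955144e+02 -1.68848834e-01 -6.43295359e+00] [-1.58446946  0.07514981 10.55140286] [-0.44002316  0.58271534  0.08281025] 0.01196981304856233
```

View pics/s7.png

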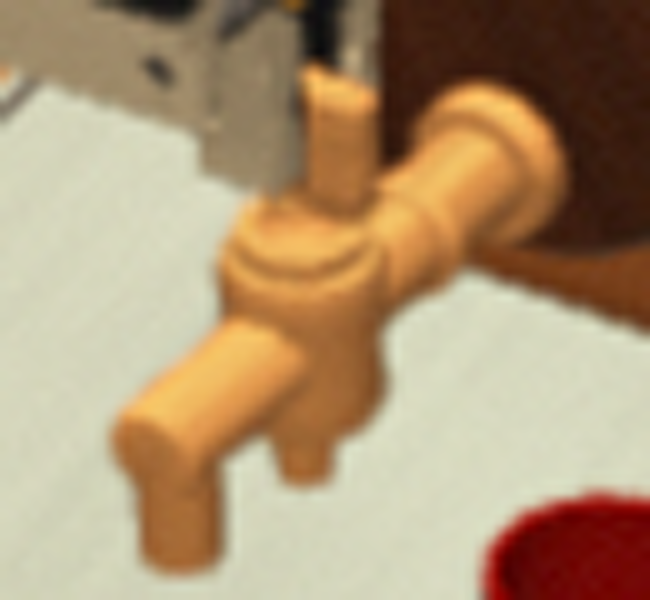

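jog_arm --pt "0 0 0.2 0" --pt "0 0 0.2 0" --pt "0 0 0.2 0" --pt "0 0 0.2 0" --pt "0 0 0.2 0" --pt "0 0 0 0" --pt "0 0 0 0" --pt "0 0 0 0" --pt "0 0 0 0" --pt "0 0 0 0"

```text
clock: 33.05
tool_pos: [0.5892, -0.0498, 0.1991]
orientation: [180.0, -0.1, -6.5]
force: [1.0, -2.4, 6.9]
opening: 0.012
```

jog_arm --pt "0 0 0.3 0" --pt "0 0 0.3 0" --pt "0 0 0.3 0" --pt "0 0 0.3 0" --pt "0 0 0 0" --pt "0 0 0 0" --pt "0 0 0 0" --pt "0 0 0 0" --pt "0 0 0 0" --pt "0 0 0 0"

```text
clock: 33.88
tool_pos: [0.5889, -0.0497, 0.1991]
orientation: [180.0, -0.1, -6.5]
force: [4.8, -3.8, -0.0]
opening: 0.0119
```

jog_arm --pt "0 0 0 0" --pt "0 0 0 0" --pt "0 0 0 0" --pt "0 0 0 0" --pt "0 0 0 0" --pt "0 0 0 0" --pt "0 0 0 0" --pt "0 0 0 0" --pt "0 0 0 0" --pt "0 0 0 0" --fingers 34

```text
clock: 34.72
tool_pos: [0.5882, -0.0492, 0.1995]
orientation: [-180.0, -0.0, -6.5]
force: [0.7, 0.6, -0.0]
opening: 0.034
```

jog_arm --pt "0 0 4 0" --pt "0 0 8 0" --pt "0 0 12 0" --pt "0 0 15 0" --pt "0 0 15 0" --pt "0 0 15 0" --pt "0 0 15 0" --pt "0 0 15 0" --pt "0 0 15 0" --pt "0 0 10 0"

```text
clock: 35.55
tool_pos: [0.5886, -0.0494, 0.3261]
orientation: [-180.0, -0.1, -6.5]
force: [-0.7, 0.0, 0.3]
opening: 0.0341
```

jog_arm --pt "-20 0 10 0" --pt "-20 0 10 0" --pt "-20 0 10 0" --pt "-20 0 5 0" --pt "-20 0 0 0" --pt "-15 0 0 0" --pt "-10 0 0 0" --pt "0 0 0 0" --pt "0 0 0 0" --pt "0 0 0 0"

```text
clock: 36.38
tool_pos: [0.4638, -0.0492, 0.3585]
orientation: [180.0, -0.0, -6.5]
force: [0.2, 0.4, 0.3]
opening: 0.0339
```

```bash
python3 - <<'E'
from h import *
for n in ('scene','top'): shot(n,n+'8')
a=load('scene8')['image'][195:255,240:315]
cv2.imwrite('pics/s8.png',cv2.resize(a,None,fx=10,fy=10,interpolation=cv2.INTER_CUBIC)[:,:,::-1])
a=load('top8')['image'][150:250,240:400]
cv2.imwrite('pics/t8.png',cv2.resize(a,None,fx=5,fy=5,interpolation=cv2.INTER_CUBIC)[:,:,::-1])
o=get_obs();print(o['tool_pos'],o['orientation'],o['force'],o['moment'],o['opening'])
E
```

```text
[ 0.46382402 -0.04920622  0.35813036] [ 1.79975221e+02  4.06658605e-02 -6.47751107e+00] [-0.27381495 -0.00213378  0.61032525] [-0.03608193 -0.02943218  0.00418201] 0.0341211971534173
```

View pics/s8.png

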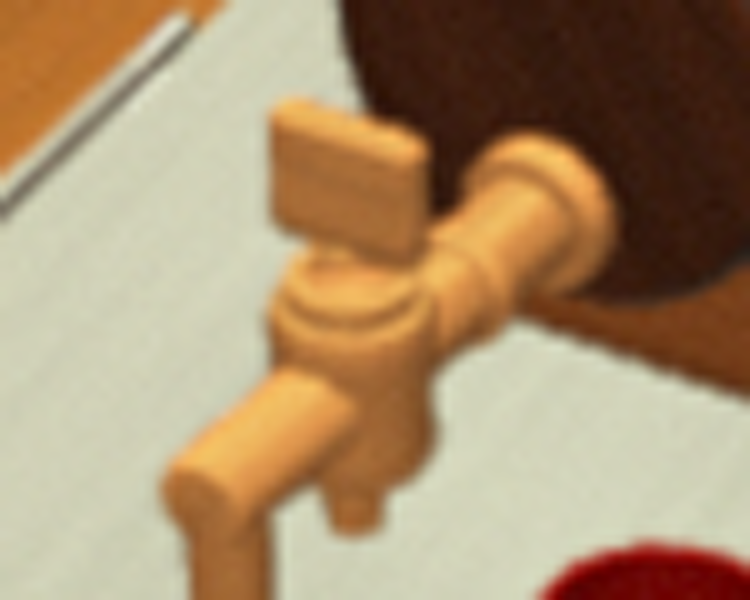

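View pics/t8.png

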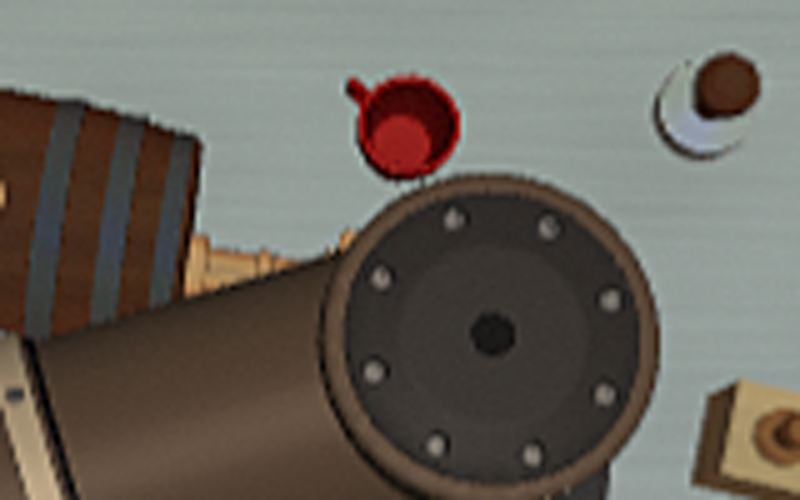

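jog_arm --pt "0 35 3 0" --pt "0 35 3 0" --pt "0 35 3 0" --pt "0 35 3 0" --pt "0 35 0 0" --pt "0 35 0 0" --pt "0 35 0 0" --pt "0 30 0 0" --pt "0 20 0 0" --pt "0 10 0 0"

```text
clock: 37.32
tool_pos: [0.4634, 0.2585, 0.3692]
orientation: [179.9, 0.1, -6.4]
force: [-0.2, -1.4, -0.4]
opening: 0.034
```

```bash
python3 - <<'E'
from h import *
for n in ('scene','top'): shot(n,n+'9')
a=load('top9')['image'][180:230,270:345]
cv2.imwrite('pics/t9.png',cv2.resize(a,None,fx=10,fy=10,interpolation=cv2.INTER_CUBIC)[:,:,::-1])
T=load('top9')['image'];cv2.imwrite('pics/t9f.png',T[:,:,::-1])
o=get_obs();print(o['tool_pos'],o['force'])
S=load('scene8')
f=lambda x,y:((x+.5)/10-.5+240,(y+.5)/10-.5+195)
L=[plane(S,f(*p),.2245) for p in ((272,112),(290,97),(430,140),(422,160))];print(np.round(L,4))
# shoulder/tip prediction
a=np.linspace(0,2*np.pi,181)
for h in (0,1,2,3,4):
    z=.105+h/1000;p=(proj(S,np.c_[.593+.0078*np.cos(a),-.0497+.0078*np.sin(a),np.full(181,z)])-[240,195]+.5)*10;print(h,p[:,1].max())
for n in ('top0','top9'):
    g=load(n)['image'].astype(int)
    m=(g[...,0]>90)&(g[...,1]<50)&(g[...,2]<50);m[:150]=0;m[195:]=0;ys,xs=np.where(m);print(n,'cup',xs.mean(),ys.mean(),m.sum())
print('diff tamper/brush/stand',[np.abs(load('top0')['image'][a:b,c:d].astype(int)-load('top9')['image'][a:b,c:d]).mean().round(2) for a,b,c,d in ((155,190,365,400),(225,250,385,412))])
E
```

```text
[0.46341298 0.25722387 0.3692894 ] [-0.35919628  1.21125311  0.52490053]
[[ 0.5765 -0.0562  0.2245]
 [ 0.5772 -0.0484  0.2245]
 [ 0.616  -0.051   0.2245]
 [ 0.6182 -0.0596  0.2245]]
0 538.7158092169091
1 535.4961272487058
2 532.2735882992199
3 529.0481895010871
4 525.8199279849947
top0 cup 319.8670520231214 176.4508670520231 173
top9 cup 319.79661016949154 176.5141242937853 177
diff tamper/brush/stand [np.float64(11.17), np.float64(10.25)]
```

View pics/t9.png

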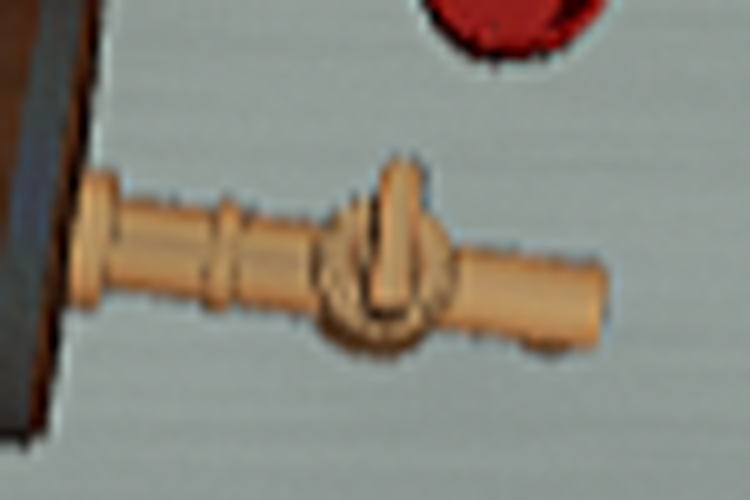

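View pics/t9f.png

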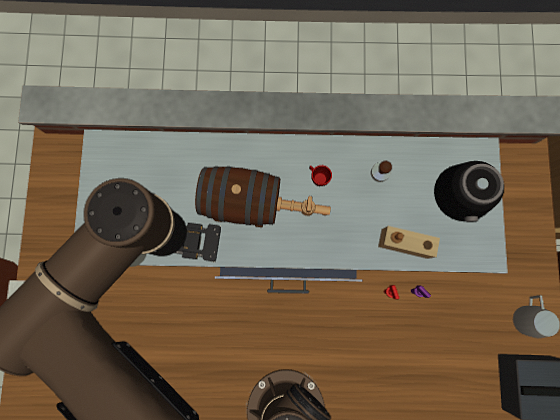

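```bash
python3 -c "
from plant import *
print(close_job())"
```

```text
the job is handed in; nothing more can be done
None
```

The wooden key is back in the tap, seated and shut, and I let go and handed the job in at about 37 s. No verdict was reported.

I lowered the key into the tap hole in line with the spout, then turned it 90° under a push of about 8–13 N. I worked it back and forth by about 20° a stroke at 11–14 N until it stopped high enough to count as seated.

**Last checks**
- **Shoulder height:** about 2 mm above the tap from the tip's position in the picture. The arm's own height reading gave 0.5–1 mm. Both are under the 4.5 mm limit.
- **Thumb-piece:** crosswise to within about 3°.
- **Standing and centring:** the key looked upright and centred in both views; I did not measure these on the released key.
- **Push force:** the highest reading was 13.8 N, about 14.6 N allowing for the key's weight. I saw no sag in the pictures but did not measure it separately.
- **Cup, brush and tamper:** the cup's image position matched the start to within 0.1 pixel. The brush and tamper looked unmoved by eye. Pixel differences around them were about 10 grey levels; I put this down to image noise and did not look further.
- **Jar:** hidden by the arm in the last top picture, so its final position was not checked. The arm passed well above it and showed no contact force.

**Disagreement:** the two cameras differed by 2–3 mm on positions, and more on the thumb-piece's top. I settled the final centring in the hole by the side force, which agreed with the top view.

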